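Set out the record-care things beside the turntable

TASK

Set out the record-care things: stand the brass record weight on the green pad with the aluminium adapter centred on top of it, and stand the amber bottle on the red pad. Lay the wooden brush bristles down to the left of the green pad, pointing straight away from the robot, and the bubble level in front of the red pad (on the robot's side), each level with the middle of its pad and about 90 mm from it, centre to centre. Everything ends upright and let go; leave the mug and the gauge where they are (left and front are as the robot sees them).

Things in the scene. Friction and masses are not known exactly. Their poses are not given: they have to be found in the camera images.
- weight_mid (a point): Brass record weight, a loose upright solid cylinder, 56 mm diameter, 40 mm high, flat top, a shallow groove round it 28 to 33 mm up; about 0.35 kg. The point is its centre, 20 mm above its underside; z up, yaw means nothing.
- adapter_mid (a point): Aluminium adapter for singles, a loose disc 38 mm diameter, 16 mm high: straight side to 11 mm, then a bevel to a flat top 26 mm across with a small black dot; about 40 g. The point is its centre, 8 mm above its underside; z up, yaw means nothing.
- bottle_mid (a point): Amber closed bottle with a paper label and white cap, loose, upright, body 42 mm diameter, straight up to 49 mm, then narrowing to the neck, 80 mm high in all; about 0.13 kg. The point is its centre, 40 mm above its underside. z up, yaw means nothing.
- brush_mid (a point): Record brush: a loose light-wood block 95 mm long (its x axis), 30 mm wide (its y axis), on a rigid black bristle pad 89 x 26 mm, 36 mm high in all (wood from 10 mm to the top); about 80 g. The point is its centre, 18 mm above the bristles' underside; x along its length (both ends alike), z up. It starts bristles down at any yaw.
- level_mid (a point): Round bubble level: a loose black disc 44 mm diameter, 18 mm high, straight side, with a lime-green window on top; about 60 g. The point is its centre, 9 mm above its underside; z up, yaw means nothing.
- pad_green: Green round felt pad, fixed to the table, 80 mm diameter, 4 mm thick. Origin at the centre of its underside (table height). Its x axis points straight away from the robot (world +x), y to the robot's left (world +y): the brush goes at y +90 mm, x 0 from here, its length along x, on the table.
- pad_red: Red round felt pad, fixed to the table, 80 mm diameter, 4 mm thick. Origin at the centre of its underside (table height). Its x axis points straight away from the robot (world +x), y to the robot's left: the level goes at x -90 mm, y 0 from here, on the table.
- mug: Bystander, not to be moved: blue mug with one handle, 80 mm diameter, 90 mm high, beyond the pads. Origin at the centre of its underside.
- gauge: Bystander, not to be moved: small grey stylus gauge, a flat box 50 x 85 x 16 mm (x, y, z) with a dark window and a steel button, beyond the pads. Origin at the centre of its underside. (Not listed: a fixed pile of record sleeves 24 mm high beyond x = 0.73 m at the right, and a turntable beyond y = 0.48 m at the left.)
Things that resemble listed ones, but are neither listed nor needed, are in the scene too. Of the things that look like the pad_red, take the one that is nearest to the robot's base at the start. Of the things that look like the part that bears bottle_mid, take the one that is nearest to the robot's base at the start.

How it is judged:
By the outcome, as a careful person would: the job done as asked, in the order asked, and still so for the second after the job is handed in, with the robot touching nothing.
It also fails if it takes over 131 s, if anything falls off the work surface, if the arm or the gripper's body presses on something with over 40 N, if the wrist force passes 120 N, or if a joint passes its speed limit or range.

ROBOT

A 6-joint arm with a two-finger parallel gripper is mounted at the origin on the work surface. World frame = base frame: x ahead of the robot, y to its left, z up, the work surface at z = 0. Lengths are in m, angles in rad, forces in N, time in s.
With the tool pointing down it reaches from about 0.25 to 0.775 m from the base axis. Payload 8.9 kg.
Tool frame: the origin (TCP) lies at the very end of the fingers, on their centre line; the grasp point (between the pads) lies behind it (bot.grip_depth is the z of the grasp point in the tool frame, in m); z points along the fingers, y is the direction in which the jaws open and shut (so a half turn about z gives the same grasp; the last joint's range is limited). The gripper opens to 85 mm and grips with 20 to 120 N. Pads are 22 mm wide; open, the fingers measure 114 mm over their backs; the gripper's body (76 mm by 85 mm) begins 54 mm behind the grasp point. The pads swing forward as they close: fully open they stand 13 mm farther back than shut.
Start: joints at [1.125, 0.291, -0.153, 1.127, 0, 1.431], TCP at [0.159, 0.5, 0.207] pointing down, gripper open.
Joint ranges: [-2.52, 2.52], [-0.91, 1.74], [-1.3, 1.37], [-1.96, 2.02], [-1.52, 1.47], [-3.14, 3.14]. Speed limits (rad/s): [2.22, 2.22, 2.79, 3.14, 3.14, 3.14].

INTERFACE

Orientations are given as [roll, pitch, yaw] about the fixed x, y, z axes, in that order (R = Rz(yaw) Ry(pitch) Rx(roll)).
In Python, from rig import bot gives the robot as it stands. Calls block until the motion is done:
- bot.move_to(position, orientation): joint-space move of the TCP to a pose.
- bot.move_l(position, ori=None, speed=0.15, stop_force=None): straight line of the TCP; ori=None keeps the orientation; speed is the mean speed in m/s. With stop_force (N) it stops when the force on the tool has changed by that much, and returns True; else False.
- bot.goto_joints(angles): joint-space move.
- bot.gripper_to(opening): finger opening in m; the grip force is fixed at half the most; returns when the fingers have stopped.
- bot.hold(seconds).
- bot.ik(position, orientation): joint angles nearest the present ones, or None.
- bot.capture(name): name is "side" or "top"; returns (picture, depth): 384x512x3 uint8, red, green, blue; 384x512 float32, m along the optical axis (not along the pixel's ray), 0 where there is no reading.
- bot.camera_model(name): a dict with "vertical_fov" (degrees; the focal length in pixels is half the picture's height over the tangent of half this angle, whatever the lens; pixels are square), "cx", "cy" (the principal point, pixels), "D" ([k1, k2, p1, p2, k3] as OpenCV has them; the pictures are not rectified), "camera_from_world" (4x4, takes a point from world to camera coordinates). Camera axes: x right, y down, z forward; pixel columns grow to the right and rows downward; lengths in m; the calibration is good to about 2 mm. A picture is of the moment at which its call begins. camera_model takes no time and is no camera call.
A pose or a line that the arm cannot do raises bot.PlanningError and nothing moves.
- bot.close_job(): hands the job in, once; it reports no verdict.
Readings, each from a call of its own:
- bot.current_time(): time.
- bot.current_joints(): joint angles.
- bot.current_joint_vel(): joint speeds.
- bot.current_effort(): joint torques, N m.
- bot.current_tool_pos(): TCP position.
- bot.current_tool_rot(): TCP orientation.
- bot.current_ft_force(): force on the tool from outside, world axes, zero at the start.
- bot.current_torque(): the same for the moment, N m.
- bot.current_grip_width(): finger opening in m.
Only numpy, scipy, OpenCV 4.12 (cv2) and the standard library are available. Lean on these libraries where they do the work, as an engineer would, in place of code of your own. Each camera call takes 0.05 s, during which the arm holds its last target.

## Working session

There is one attempt and no reset: what is moved stays moved. The work goes in short steps, each a Python script; the robot and the scene stay as the last script left them, time stands still between calls to the robot, and variables do not carry over. Pictures are saved under pics/ and viewed, and the job is handed in when it is done.

```bash
ls; mkdir -p pics
python3 - <<'E'
from rig import bot
import cv2, numpy as np
for n in ("side","top"):
    p,d=bot.capture(n)
    cv2.imwrite(f"pics/{n}0.png",cv2.resize(p[:,:,::-1],(800,600),interpolation=cv2.INTER_CUBIC))
    np.savez(f"pics/{n}0.npz",p=p,d=d)
    print(bot.camera_model(n))
print(bot.current_time(),bot.grip_depth,bot.current_tool_rot(),bot.current_grip_width())
E
```

```text
pics
{'vertical_fov': 57.1155439880694, 'cx': 252.83980174772296, 'cy': 191.86122779805632, 'D': array([-0.00361417,  0.        ,  0.        ,  0.        ,  0.        ]), 'camera_from_world': array([[-0.79322161, -0.60890543, -0.00580092,  0.42997503],
       [-0.40443702,  0.53393435, -0.74252596,  0.31616218],
       [ 0.4552254 , -0.58664153, -0.66979216,  0.55862139],
       [ 0.        ,  0.        ,  0.        ,  1.        ]])}
{'vertical_fov': 48.68091959598906, 'cx': 255.68036985734923, 'cy': 192.89781568807953, 'D': array([-0.06285759,  0.        ,  0.        ,  0.        ,  0.        ]), 'camera_from_world': array([[ 0.02373596, -0.99951983, -0.01991764, -0.07484387],
       [-0.9911766 , -0.02092965, -0.13088505,  0.58513826],
       [ 0.13040533,  0.02284858, -0.99119745,  1.07314094],
       [ 0.        ,  0.        ,  0.        ,  1.        ]])}
0.1 -0.0187 [-3.14043656e+00 -1.58274625e-04  2.83478399e+00] 0.0853977832988851
```

View pics/top0.png

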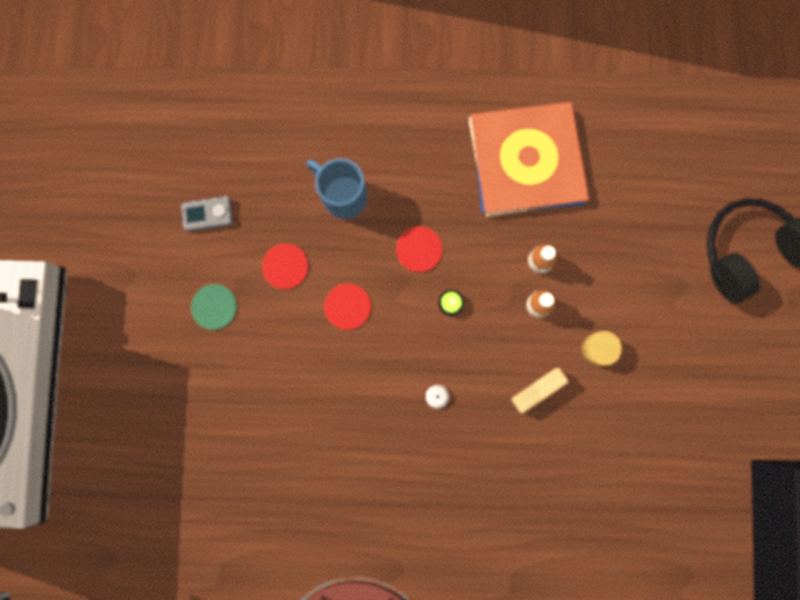

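View pics/side0.png

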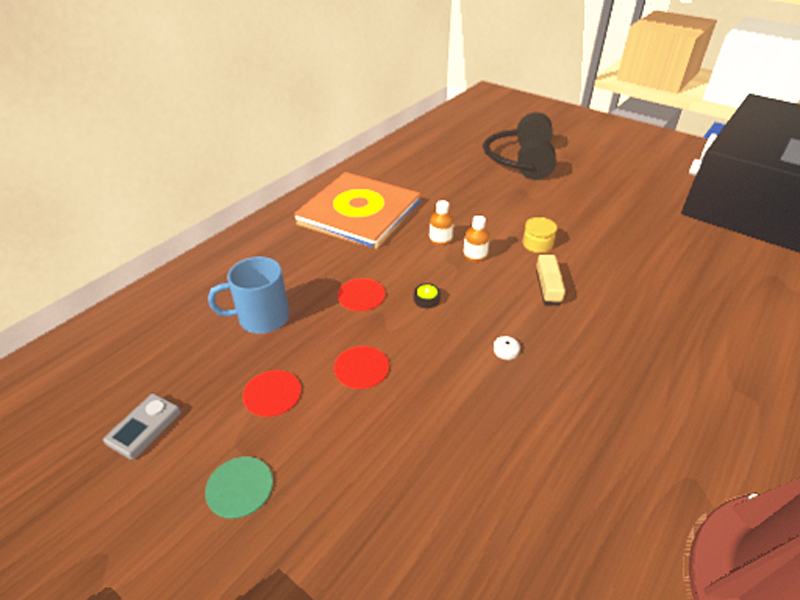

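The top view (800x600 px) shows:
- **Pads:** green at (213,306), reds at (285,266), (347,306) and (419,249).
- **Things to move:** level (451,302), adapter (437,397), bottles (541,258) and (540,303), brush (540,391), weight (602,349).
- **Bystanders:** mug (341,187) and gauge (207,213).

The side view shows the same set. Next I'll measure positions.

```bash
cat > vis.py <<'E'
import cv2, numpy as np
from rig import bot
def cam(n):
    m=bot.camera_model(n); f=192/np.tan(np.radians(m['vertical_fov']/2))
    K=np.array([[f,0,m['cx']],[0,f,m['cy']],[0,0,1.]])
    return K,np.array(m['D'],float),np.array(m['camera_from_world'])
def rays(n,uv):
    K,D,T=cam(n); u=cv2.undistortPoints(np.asarray(uv,float).reshape(-1,1,2),K,D).reshape(-1,2)
    return np.c_[u,np.ones(len(u))],T
def onplane(n,uv,z):
    r,T=rays(n,uv); R=T[:3,:3]; c=-R.T@T[:3,3]; w=r@R
    return c+w*((z-c[2])/w[:,2])[:,None]
def cloud(n,d):
    v,u=np.mgrid[0:384,0:512]; r,T=rays(n,np.c_[u.ravel(),v.ravel()])
    P=(r*d.reshape(-1,1)-T[:3,3])@T[:3,:3]; P[d.ravel()<=0]=np.nan
    return P.reshape(384,512,3)
def proj(n,P):
    K,D,T=cam(n); rv=cv2.Rodrigues(T[:3,:3])[0]
    return cv2.projectPoints(np.asarray(P,float).reshape(-1,1,3),rv,T[:3,3],K,D)[0].reshape(-1,2)
E
python3 - <<'E'
from vis import *
S=dict(green=(213,306,.004),redA=(285,266,.004),redB=(347,306,.004),redC=(419,249,.004),level=(451,302,.018),adapter=(437,397,.016),botF=(545,252,.08),botN=(546,299,.08),brush=(540,391,.036),weight=(602,349,.04),mug=(341,180,.09),gauge=(207,213,.016))
z=np.load('pics/top0.npz'); C=cloud('top',z['d']); h=cv2.cvtColor(z['p'],cv2.COLOR_RGB2HSV)
zs=np.load('pics/side0.npz'); Cs=cloud('side',zs['d'])
for k,(u,v,hh) in S.items():
    u*=.64;v*=.64
    p=onplane('top',[(u,v)],hh)[0]
    o=[]
    for c in (C,Cs):
        m=(np.hypot(c[...,0]-p[0],c[...,1]-p[1])<.06)&(abs(c[...,2]-hh)<.005)
        q=c[m]; o.append((m.sum(),)+tuple(np.round([*((q.min(0)+q.max(0))/2)[:2],q[:,2].mean()],4)) if len(q) else None)
    print(k,p.round(4),h[int(v),int(u)],proj('side',p).round()[0]/.64,*o)
flat=C[(abs(C[...,2])<.02)]; print('table z',np.median(flat[:,2]),flat[:,2].std())
flat=Cs[(abs(Cs[...,2])<.02)]; print('table z',np.median(flat[:,2]),flat[:,2].std())
E
```

```text
green [0.5762 0.264  0.004 ] [ 69  90 158] [239.0625 482.8125] (np.int64(1174), np.float64(0.5765), np.float64(0.2638), np.float64(0.0027)) (np.int64(2717), np.float64(0.5761), np.float64(0.264), np.float64(0.0022))
redA [0.6493 0.1407 0.004 ] [  1 198 239] [273.4375 390.625 ] (np.int64(1179), np.float64(0.6493), np.float64(0.1411), np.float64(0.0026)) (np.int64(1753), np.float64(0.6493), np.float64(0.1408), np.float64(0.0023))
redB [0.5812 0.0296 0.004 ] [  1 191 242] [360.9375 364.0625] (np.int64(1217), np.float64(0.5812), np.float64(0.029), np.float64(0.0026)) (np.int64(1529), np.float64(0.5809), np.float64(0.0294), np.float64(0.0023))
redC [ 0.684  -0.0927  0.004 ] [  1 195 241] [360.9375 292.1875] (np.int64(1179), np.float64(0.6836), np.float64(-0.0935), np.float64(0.0027)) (np.int64(1010), np.float64(0.6843), np.float64(-0.0926), np.float64(0.0023))
level [ 0.5901 -0.149   0.018 ] [ 30  77 254] [426.5625 290.625 ] (np.int64(202), np.float64(0.5925), np.float64(-0.1486), np.float64(0.0183)) (np.int64(172), np.float64(0.591), np.float64(-0.1463), np.float64(0.0182))
adapter [ 0.4
[... 900 characters left out ...]
] [540.625 225.   ] (np.int64(347), np.float64(0.5164), np.float64(-0.4012), np.float64(0.0401)) (np.int64(200), np.float64(0.5161), np.float64(-0.4001), np.float64(0.0399))
mug [0.7788 0.0379 0.09  ] [101  99 121] [254.6875 270.3125] (np.int64(158), np.float64(0.7752), np.float64(0.0412), np.float64(0.0892)) (np.int64(216), np.float64(0.7774), np.float64(0.0433), np.float64(0.0888))
gauge [0.7393 0.2815 0.016 ] [ 14  23 167] [143.75 418.75] (np.int64(534), np.float64(0.7395), np.float64(0.2846), np.float64(0.0159)) (np.int64(869), np.float64(0.7391), np.float64(0.2866), np.float64(0.0163))
table z -8.055670344194705e-05 0.002826307305627384
table z 0.0002657732733019393 0.003455640156601999
```

The nearest red pad is the one at (0.581, 0.029) and the nearest bottle is at (0.590, -0.298). Next I need the brush yaw and reachability, then I'll pick up the weight.

```bash
cat > act.py <<'E'
from vis import *
def down(yaw): return [np.pi,0,yaw]
def best_yaw(p,yaw):
    c=[]
    for y in (yaw,yaw+np.pi,yaw-np.pi):
        q=bot.ik(p,down(y))
        if q is not None: c.append((np.abs(np.array(q)-bot.current_joints()).max(),y))
    return min(c)[1]
def pick(x,y,z,yaw,width,hi=.18,open_=.085):
    t=bot.current_time()
    yw=best_yaw([x,y,hi],yaw)
    bot.move_to([x,y,hi],down(yw)); bot.gripper_to(open_) if bot.current_grip_width()<open_-.003 else 0
    bot.move_l([x,y,z],speed=.15)
    bot.gripper_to(max(width-.012,0)); 
    print('grip',round(bot.current_grip_width(),4),'want',width,'tcp',np.round(bot.current_tool_pos(),4),'F',np.round(bot.current_ft_force(),1))
    bot.move_l([x,y,hi],speed=.2)
    print('lifted',round(bot.current_grip_width(),4),'F',np.round(bot.current_ft_force(),1),'dt',bot.current_time()-t)
def place(x,y,z,yaw,rel,hi=.18):
    t=bot.current_time()
    yw=best_yaw([x,y,hi],yaw)
    bot.move_to([x,y,hi],down(yw))
    bot.move_l([x,y,z+.015],speed=.2)
    r=bot.move_l([x,y,z-.001],speed=.03,stop_force=4)
    print('touch',r,'tcp',np.round(bot.current_tool_pos(),4),'F',np.round(bot.current_ft_force(),1))
    bot.gripper_to(rel); bot.hold(.15)
    bot.move_l([x,y,hi],speed=.2)
    print('w',round(bot.current_grip_width(),4),'dt',bot.current_time()-t,'T',bot.current_time())
E
python3 - <<'E'
from act import *
for n in ('top','side'):
    z=np.load(f'pics/{n}0.npz'); C=cloud(n,z['d'])
    q=C[(np.hypot(C[...,0]-.445,C[...,1]+.295)<.065)&(C[...,2]>.028)][:,:2]
    r=cv2.minAreaRect((q*1000).astype(np.float32)); b=cv2.boxPoints(r)
    e=max((b[1]-b[0],b[2]-b[1]),key=np.linalg.norm); 
    ev=np.linalg.eigh(np.cov(q.T))[1][:,1]
    print(n,np.round(r[0],1),np.round(r[1],1),np.degrees(np.arctan2(e[1],e[0])),np.degrees(np.arctan2(ev[1],ev[0])),q.mean(0))
    q=C[(np.hypot(C[...,0]-.739,C[...,1]-.285)<.065)&(C[...,2]>.01)]
    print('turntable top z',np.nanmax(C[(C[...,1]>.48)&(C[...,0]<.8)][:,2],initial=0))
for p in [(.5163,-.4006),(.5763,.2639),(.59,-.2975),(.581,.0293),(.576,.354),(.491,.029),(.592,-.1475)]:
    for yw in (0,np.pi): print(p,yw,*[None if (q:=bot.ik([*p,z],down(yw))) is None else np.round(q,2) for z in (.005,.18)])
pick(.5163,-.4006,.004,0,.056)
E
```

```text
top [ 445.6 -297.2] [30.5 96.3] -55.91522 124.19791556141618 [ 0.44534642 -0.29653239]
turntable top z 0.13868565867742924
side [ 444.4 -293.2] [30.7 93. ] -56.973015 124.87030572638251 [ 0.44264154 -0.28903038]
turntable top z 0.00235071953463384
(0.5163, -0.4006) 0 [-0.77  0.69 -0.05  0.83  0.    2.37] [-0.77  0.55  0.19  1.2   0.    2.37]
(0.5163, -0.4006) 3.141592653589793 [-0.77  0.69 -0.05  0.83  0.   -0.77] [-0.77  0.55  0.19  1.2   0.   -0.77]
(0.5763, 0.2639) 0 [ 0.31  0.66 -0.12  0.79  0.   -2.83] [ 0.31  0.51  0.12  1.17  0.   -2.83]
(0.5763, 0.2639) 3.141592653589793 [ 0.31  0.66 -0.12  0.79  0.    0.31] [0.31 0.51 0.12 1.17 0.   0.31]
(0.59, -0.2975) 0 [-0.58  0.7  -0.03  0.84  0.    2.56] [-0.58  0.57  0.21  1.21  0.    2.56]
(0.59, -0.2975) 3.141592653589793 [-0.58  0.7  -0.03  0.84  0.   -0.58] [-0.58  0.57  0.21  1.21  0.   -0.58]
(0.581, 0.0293) 0 [-0.08  0.58 -0.28  0.72  0.    3.07] [-0.08  0.41 -0.04  1.11  0.    3.07]
(0.581, 0.0293) 3.141592653589793 [-0.08  0.58 -0.28  0.72  0.   -0.08] [-0.08  0.41 -0.04  1.11  0.   -0.08]
(0.576, 0.354) 0 [ 0.44  0.73  0.02  0.86  0.   -2.7 ] [ 0.44  0.6   0.27  1.24  0.   -2.7 ]
(0.576, 0.354) 3.141592653589793 [0.44 0.73 0.02 0.86 0.   0.44] [0.44 0.6  0.27 1.24 0.   0.44]
(0.491, 0.029) 0 [-0.09  0.45 -0.53  0.6   0.    3.05] [-0.09  0.25 -0.29  1.04  0.    3.05]
(0.491, 0.029) 3.141592653589793 [-0.09  0.45 -0.53  0.6   0.   -0.09] [-0.09  0.25 -0.29  1.04  0.   -0.09]
(0.592, -0.1475) 0 [-0.36  0.62 -0.19  0.76  0.    2.78] [-0.36  0.47  0.04  1.14  0.    2.78]
(0.592, -0.1475) 3.141592653589793 [-0.36  0.62 -0.19  0.76  0.   -0.36] [-0.36  0.47  0.04  1.14  0.   -0.36]
grip 0.0524 want 0.056 tcp [ 0.5167 -0.4013  0.0054] F [-3.5  0.5 10.2]
lifted 0.0523 F [ 0.6 -0.3 -4.1] dt 6.1667000000000005
```

The grip width reads 52.4 mm against 56 mm expected, so I'll look before placing.

Run:
```python
from act import *
p,d=bot.capture('side'); cv2.imwrite('pics/s1.png',cv2.resize(p[60:252,230:486,::-1],(800,600),interpolation=cv2.INTER_CUBIC))
print(np.round(bot.current_tool_pos(),4),np.round(bot.current_tool_rot(),4))
```

```text
[ 0.5156 -0.3999  0.1783] [-3.1396e+00  2.0000e-03 -0.0000e+00]
```

View pics/s1.png

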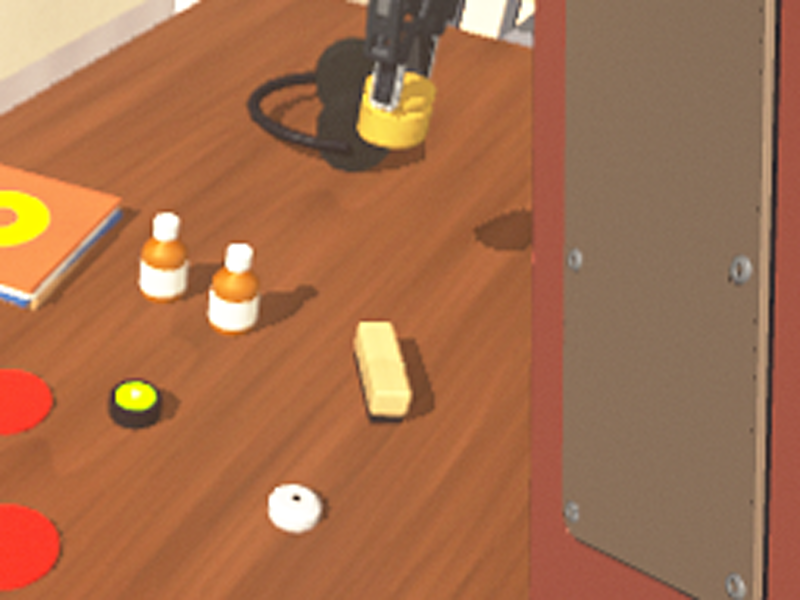

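The side view shows the weight held upright at about (395,110), with a good grip. I'll place it by touch.

```bash
sed -i 's/z-.001\],speed=.03/z-.005],speed=.03/' act.py
python3 - <<'E'
from act import *
place(.5763,.2639,.0094,0,.085)
bot.move_to([.45,0.05,.2],down(np.pi if abs(bot.current_tool_rot()[2])>1.6 else 0))
print(bot.current_time())
for n in ('top','side'):
    p,d=bot.capture(n); np.savez(f'pics/{n}2.npz',p=p,d=d); cv2.imwrite(f'pics/{n}2.png',cv2.resize(p[:,:,::-1],(800,600),interpolation=cv2.INTER_CUBIC))
    C=cloud(n,d)
    for nm,c,h in (('weight',(.576,.264),.044),('adapter',(.4305,-.1265),.016)):
        q=C[(np.hypot(C[...,0]-c[0],C[...,1]-c[1])<.045)&(abs(C[...,2]-h)<.006)]
        print(n,nm,len(q),(q.min(0)+q.max(0))[:2]/2 if len(q) else 0,q.mean(0))
E
```

```text
touch True tcp [0.5764 0.2639 0.0095] F [-0.5 -1.   6.3]
w 0.085 dt 5.4083 T 11.725
12.7083
top weight 162 [0.59083976 0.26160295] [0.58988324 0.2610667  0.04388939]
top adapter 146 [ 0.43200252 -0.12748424] [ 0.4320632  -0.12759755  0.01482276]
side weight 709 [0.576418  0.2648686] [0.57436343 0.26563632 0.04400255]
side adapter 151 [ 0.43042133 -0.12433481] [ 0.42951404 -0.12254843  0.01480453]
```

View pics/top2.png

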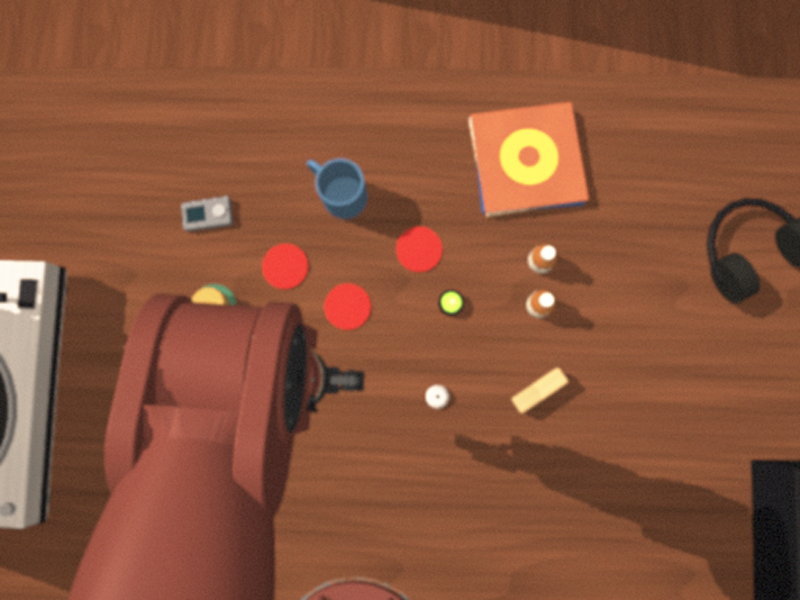

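View pics/side2.png

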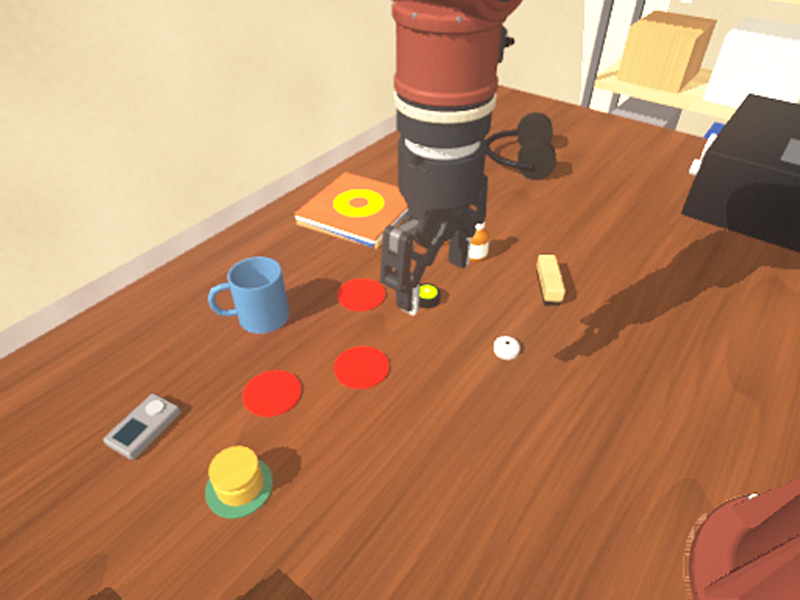

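Side view: the weight is upright on the green pad at about (236,475), within about 1 mm of its centre. Next is the adapter.

Run:
```python
from act import *
pick(.4305,-.1265,.0035,0,.038)
p,d=bot.capture('side'); cv2.imwrite('pics/s3.png',cv2.resize(p[60:252,230:486,::-1],(800,600),interpolation=cv2.INTER_CUBIC))
```

```text
grip 0.026 want 0.038 tcp [ 0.4305 -0.1265  0.0035] F [-0.3  0.6  0.5]
lifted 0.0259 F [ 0.   0.6 -0.1] dt 3.6999999999999993
```

View pics/s3.png

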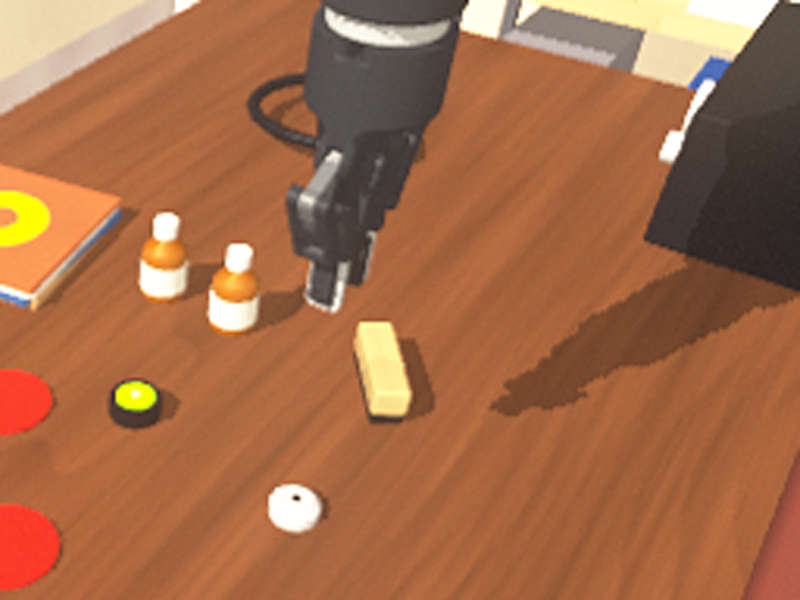

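The grip closed to 26 mm on nothing, and the adapter is still at about (295,508) in the crop. I'll measure where the fingertips really are relative to the TCP.

Run:
```python
from act import *
def tips():
    t=bot.current_tool_pos()
    for n in ('side',):
        p,d=bot.capture(n); C=cloud(n,d)
        m=(np.hypot(C[...,0]-t[0],C[...,1]-t[1])<.07)&(C[...,2]>t[2]-.05)&(C[...,2]<t[2]+.05)
        q=C[m]; print(n,bot.current_grip_width(),t.round(4),'zmin',np.sort(q[:,2])[:8].round(4),'y',(q[q[:,2]<q[:,2].min()+.012][:,1]-t[1]).round(3)[::8],
          'x',np.percentile(q[q[:,2]<q[:,2].min()+.012][:,0]-t[0],[2,98]).round(3))
        c=C[(np.hypot(C[...,0]-.4305,C[...,1]+.1265)<.04)&(abs(C[...,2]-.016)<.006)]
        if len(c): print('adapter',(c.min(0)+c.max(0))/2)
        print('uv tcp',proj(n,t))
    return p
tips()
bot.gripper_to(.04); tips()
bot.gripper_to(.085); tips()
print(bot.current_time())
```

```text
side 0.025943187053040415 [ 0.4297 -0.1261  0.1789] zmin [0.2035 0.2036 0.204  0.2047 0.2051 0.2052 0.2053 0.2054] y [-0.011 -0.015 -0.013 -0.015  0.019  0.013  0.021  0.021  0.021] x [-0.011  0.009]
adapter [ 0.43029178 -0.12424017  0.01428836]
uv tcp [[334.9185144  163.07514849]]
side 0.04019726375486201 [ 0.4304 -0.1264  0.1797] zmin [0.2067 0.2067 0.207  0.2071 0.2072 0.2073 0.2073 0.2073] y [-0.021 -0.021 -0.02  -0.019 -0.02  -0.019  0.026  0.034  0.032  0.027
  0.029  0.027] x [-0.011  0.01 ]
adapter [ 0.43028908 -0.1248106   0.01409491]
uv tcp [[334.76772783 162.56392962]]
side 0.08506129969819315 [ 0.4305 -0.1265  0.18  ] zmin [0.2174 0.2181 0.2181 0.2182 0.2183 0.2184 0.2185 0.2188] y [-0.042 -0.042 -0.041 -0.044 -0.042 -0.043 -0.042  0.057  0.049  0.055
  0.053  0.05 ] x [-0.011  0.011]
adapter [ 0.43041439 -0.12448987  0.01462821]
uv tcp [[334.74628705 162.40308305]]
17.5167
```

Depth shows the real fingertips about 25 mm above the stated TCP when shut, 27 mm at 40 mm opening and 38 mm when open. That explains both the miss and the weight being pinched at its groove. I'll compensate with lower TCP heights, guarded by force stops.

```bash
python3 - <<'E'
s=open('act.py').read()
s=s.replace("    bot.move_l([x,y,z],speed=.15)\n","    bot.move_l([x,y,z+.02],speed=.2)\n    print('early',bot.move_l([x,y,z],speed=.08,stop_force=4))\n",1)
s=s.replace("hi=.18","hi=.15")
open('act.py','w').write(s)
E
python3 - <<'E'
from act import *
pick(.4305,-.1265,-.022,0,.038,open_=.058)
if bot.current_grip_width()<.034: print("MISS")
p,d=bot.capture('side'); cv2.imwrite('pics/s4.png',cv2.resize(p[60:252,230:486,::-1],(800,600),interpolation=cv2.INTER_CUBIC))
print(bot.current_time())
E
```

```text
early False
grip 0.0344 want 0.038 tcp [ 0.4307 -0.1266 -0.0213] F [-2.1  1.3 12.7]
lifted 0.0349 F [-0.2  1.2 -1.5] dt 3.1000000000000014
20.6667
```

View pics/s4.png

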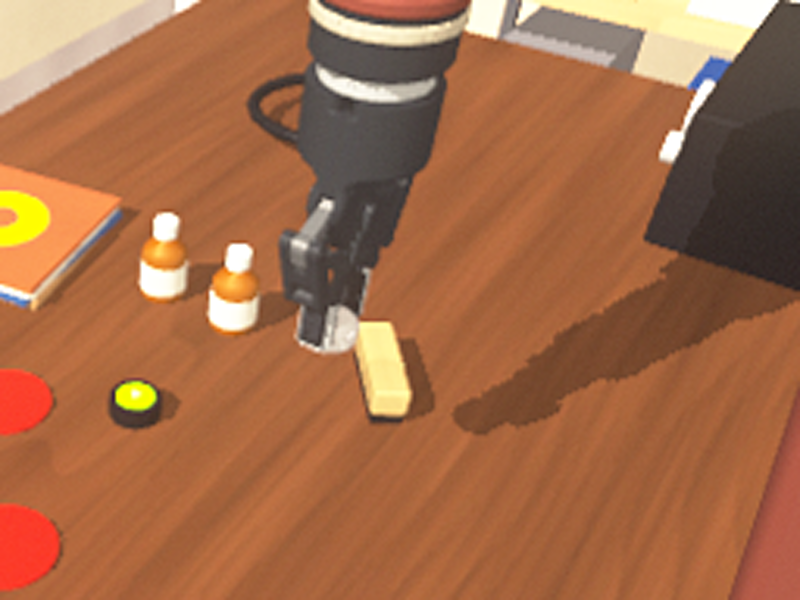

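The adapter is held level, at about (340,328) in the crop. The width reading runs 3.6 mm low on both grasps. I'll set it on the weight now.

Run:
```python
from act import *
place(.5763,.2639,.0227,0,.06)
bot.move_to([.59,-.2975,.16],down(best_yaw([.59,-.2975,.16],0)))
print(bot.current_time())
for n in ('top','side'):
    p,d=bot.capture(n); np.savez(f'pics/{n}5.npz',p=p,d=d)
    C=cloud(n,d)
    for nm,h,r in (('weight',.044,.004),('adapter',.060,.004)):
        q=C[(np.hypot(C[...,0]-.576,C[...,1]-.264)<.045)&(abs(C[...,2]-h)<r)]
        print(n,nm,len(q),((q.min(0)+q.max(0))[:2]/2).round(4) if len(q) else 0)
    u,v=proj(n,[.576,.264,.04])[0].astype(int)
    cv2.imwrite(f'pics/{n}5.png',cv2.resize(p[max(v-48,0):v+48,u-64:u+64,::-1],(800,600),interpolation=cv2.INTER_CUBIC))
    for P in ([.5763,.2639,.044],[.5763,.2639,.060]): print((proj(n,P)[0]-[u-64,v-48])*6.25)
```

```text
touch True tcp [0.5765 0.264  0.0228] F [-1.2  0.3  6.3]
w 0.06 dt 4.083300000000001 T 24.75
26.775
top weight 172 [0.5764 0.2622]
top adapter 130 [0.5783 0.262 ]
[399.06885004 299.38450578]
[387.22335441 294.42866609]
side weight 343 [0.5758 0.2649]
side adapter 274 [0.5757 0.2653]
[398.0157523  292.49301748]
[386.5320384  262.02077613]
```

View pics/top5.png

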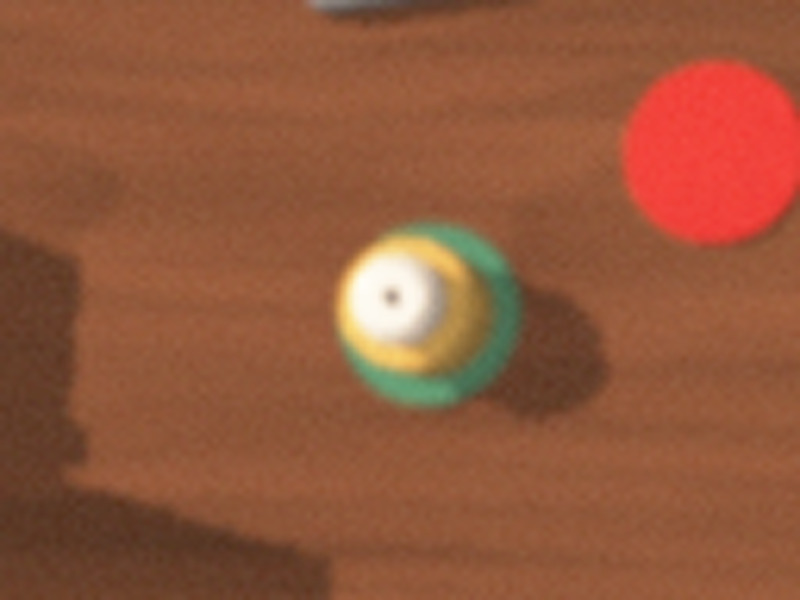

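View pics/side5.png

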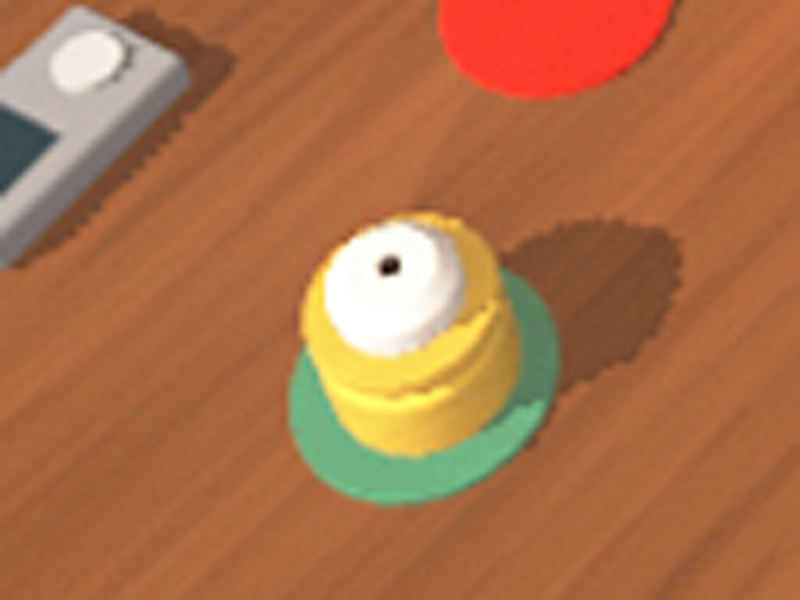

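Both crops show the adapter seated upright on the weight and within about 1 mm of centre, with the dot at (390,296) top and (390,265) side. Next is the near bottle.

Run:
```python
from act import *
pick(.5898,-.2974,-.009,0,.042,open_=.085)
if bot.current_grip_width()<.034: print("MISS"); raise SystemExit
place(.5811,.0293,-.005,0,.085)
bot.move_to([.4455,-.2955,.15],down(best_yaw([.4455,-.2955,.15],np.radians(124.3))))
print(bot.current_time())
for n in ('top','side'):
    p,d=bot.capture(n); np.savez(f'pics/{n}6.npz',p=p,d=d); C=cloud(n,d)
    cv2.imwrite(f'pics/{n}6.png',cv2.resize(p[:,:,::-1],(800,600),interpolation=cv2.INTER_CUBIC))
    for nm,h in (('bottle',.084),('cap/side',.06)):
        q=C[(np.hypot(C[...,0]-.581,C[...,1]-.029)<.045)&(abs(C[...,2]-h)<.004)]
        print(n,nm,len(q),((q.min(0)+q.max(0))[:2]/2).round(4) if len(q) else 0)
    print(proj(n,[[.5811,.0293,.084],[.5811,.0293,.004]])/.64)
```

```text
early False
grip 0.0404 want 0.042 tcp [ 0.5903 -0.2977 -0.0083] F [-0.9  0.2  4.8]
lifted 0.0408 F [-0.6 -0.1 -1. ] dt 3.2916999999999987
touch True tcp [ 0.5813  0.0293 -0.0044] F [-0.7 -1.2  7.4]
w 0.0848 dt 4.191600000000001 T 34.3583
35.6833
top bottle 48 [0.5823 0.0283]
top cap/side 82 [0.582  0.0274]
[[342.30402    299.8847761 ]
 [347.18105248 306.04867873]]
side bottle 61 [0.5804 0.0297]
side cap/side 102 [0.5792 0.0305]
[[358.82028867 325.08628724]
 [361.55757083 364.15598282]]
```

View pics/top6.png

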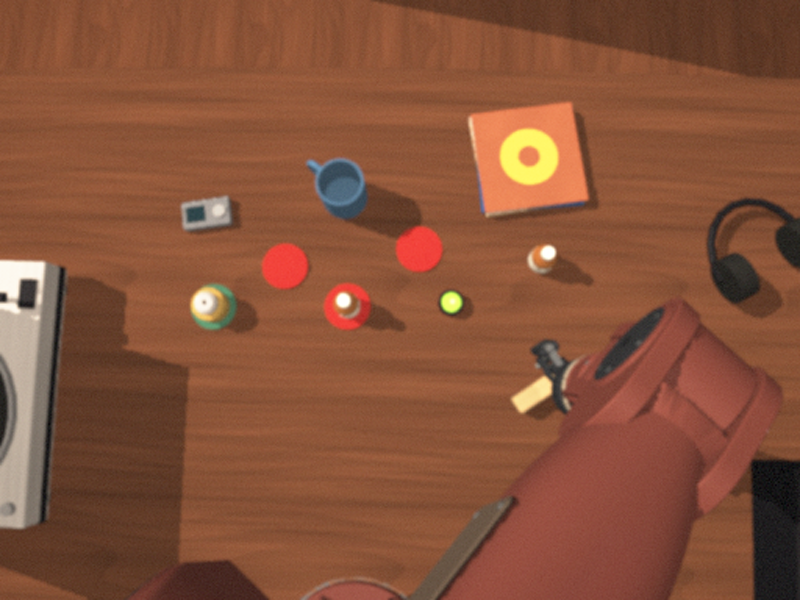

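View pics/side6.png

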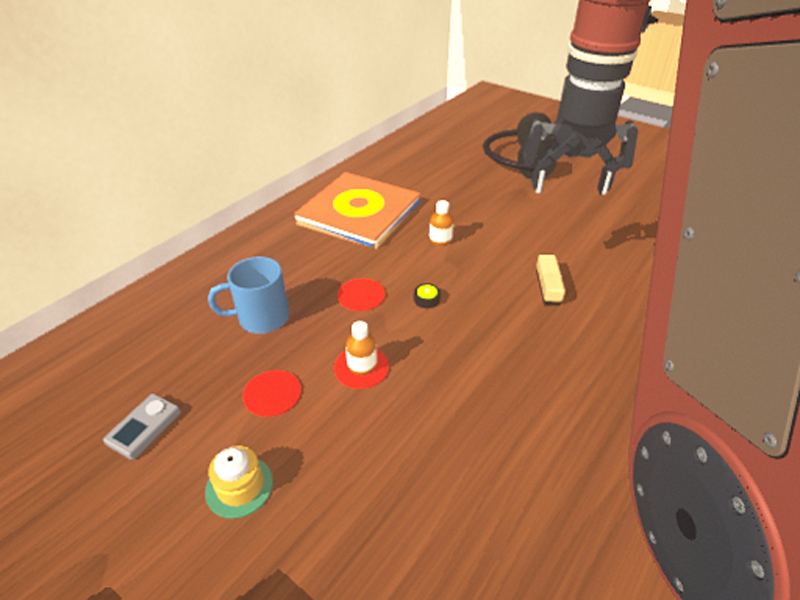

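Top view: the bottle is upright on the red pad at (345,303), and the side view agrees at (361,345). The weight and adapter are undisturbed. The gripper is aligned across the brush, so that's next.

Run:
```python
from act import *
pick(.4455,-.2955,-.014,np.radians(124.3),.030,open_=.085)
if bot.current_grip_width()<.022: print("MISS"); raise SystemExit
place(.5763,.3539,-.014,0,.05)
bot.move_to([.5917,-.1475,.15],down(best_yaw([.5917,-.1475,.15],0)))
print(bot.current_time())
for n in ('top','side'):
    p,d=bot.capture(n); np.savez(f'pics/{n}7.npz',p=p,d=d); C=cloud(n,d)
    cv2.imwrite(f'pics/{n}7.png',cv2.resize(p[:,:,::-1],(800,600),interpolation=cv2.INTER_CUBIC))
    q=C[(abs(C[...,0]-.576)<.065)&(abs(C[...,1]-.354)<.04)&(abs(C[...,2]-.036)<.005)]
    r=cv2.minAreaRect((q[:,:2]*1000).astype(np.float32)); print(n,len(q),r,np.degrees(np.arctan2(*(np.linalg.eigh(np.cov(q[:,:2].T))[1][::-1,1]))))
```

```text
early False
grip 0.0288 want 0.03 tcp [ 0.4458 -0.2957 -0.0135] F [-1.1  0.7  6.5]
lifted 0.0287 F [ 0.3  0.4 -1.8] dt 3.0334000000000003
touch True tcp [ 0.5763  0.3539 -0.0135] F [-0.7 -1.1  6.2]
w 0.0501 dt 5.2166 T 44.0333
45.8583
top 346 ((575.822265625, 352.27520751953125), (92.06105041503906, 28.986312866210938), 1.2276124954223633) -179.23989050106528
side 966 ((574.7081298828125, 354.222412109375), (29.501495361328125, 94.25406646728516), 89.96105194091797) 179.67498918084306
```

View pics/top7.png

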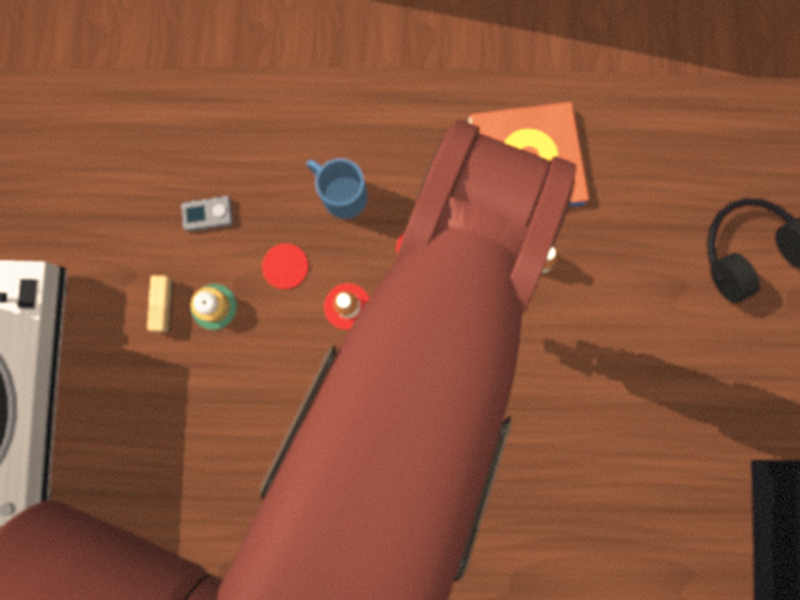

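View pics/side7.png

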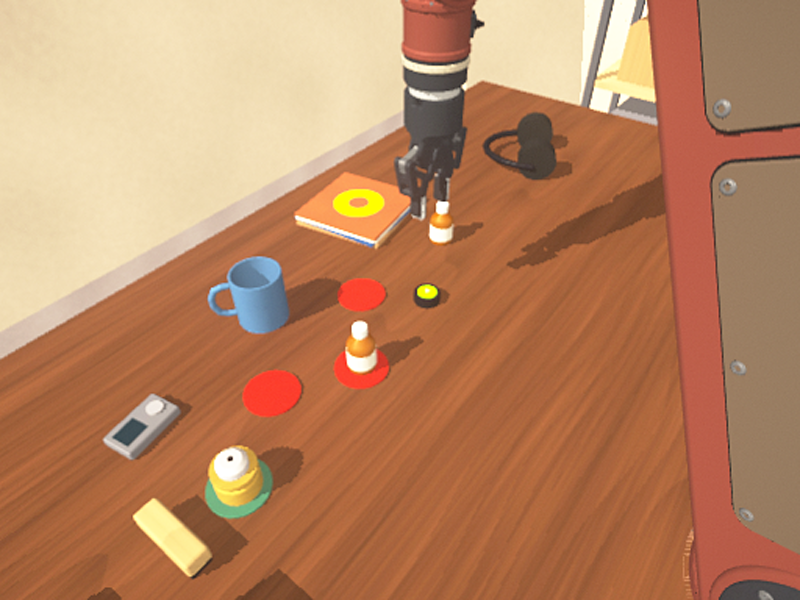

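Top view: the brush lies straight at (159,304), left of the green pad and within about 1–2 mm. The level is last.

Run:
```python
from act import *
pick(.5917,-.1475,-.022,0,.044,open_=.064)
if bot.current_grip_width()<.036: print("MISS"); raise SystemExit
place(.4911,.0293,-.0215,0,.064)
bot.goto_joints([1.125, 0.291, -0.153, 1.127, 0, 1.431]); bot.hold(.3)
print(bot.current_time())
for n in ('top','side'):
    p,d=bot.capture(n); np.savez(f'pics/{n}8.npz',p=p,d=d); C=cloud(n,d)
    cv2.imwrite(f'pics/{n}8.png',cv2.resize(p[:,:,::-1],(800,600),interpolation=cv2.INTER_CUBIC))
    for nm,c,h,r in (('level',(.491,.029),.018,.05),('bottle',(.581,.029),.084,.04),('weight',(.576,.264),.044,.045),('adapter',(.576,.264),.06,.04),('brush',(.576,.354),.036,.055),('mug',(.777,.042),.09,.06),('gauge',(.739,.285),.016,.06)):
        q=C[(np.hypot(C[...,0]-c[0],C[...,1]-c[1])<r)&(abs(C[...,2]-h)<.004)]
        if nm=='brush': q=q[abs(q[:,1]-.354)<.03]
        print(n,nm,len(q),((q.min(0)+q.max(0))[:2]/2).round(4) if len(q) else 0, q[:,2].mean().round(4))
```

```text
early False
grip 0.042 want 0.044 tcp [ 0.5922 -0.1477 -0.0211] F [0.1 0.4 4.4]
lifted 0.0416 F [-0.6 -0.  -1.7] dt 3.1999999999999957
touch True tcp [ 0.4913  0.0293 -0.0211] F [-1.1 -1.1  6. ]
w 0.0642 dt 3.7834000000000003 T 52.9417
55.325
top level 202 [0.4913 0.0292] 0.0183
top bottle 49 [0.5824 0.0284] 0.0839
top weight 173 [0.5764 0.2629] 0.044
top adapter 133 [0.5781 0.2621] 0.0594
top brush 319 [0.5756 0.3525] 0.0356
top mug 139 [0.7758 0.0414] 0.0896
top gauge 516 [0.7395 0.2841] 0.0159
side level 277 [0.4898 0.0306] 0.0184
side bottle 62 [0.5796 0.03  ] 0.0837
side weight 342 [0.5764 0.265 ] 0.0441
side adapter 276 [0.5759 0.2652] 0.0591
side brush 956 [0.5744 0.3542] 0.0356
side mug 195 [0.7766 0.0432] 0.0891
side gauge 840 [0.7397 0.2868] 0.0163
```

View pics/top8.png

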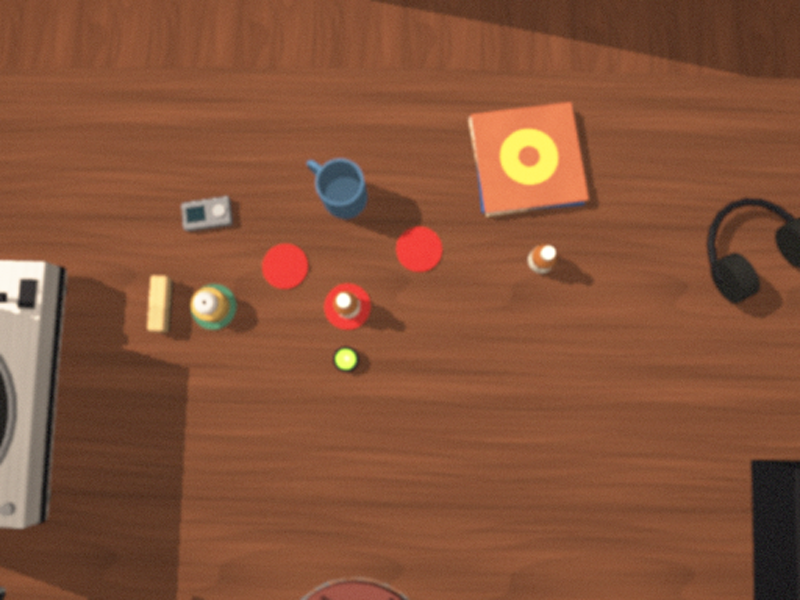

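View pics/side8.png

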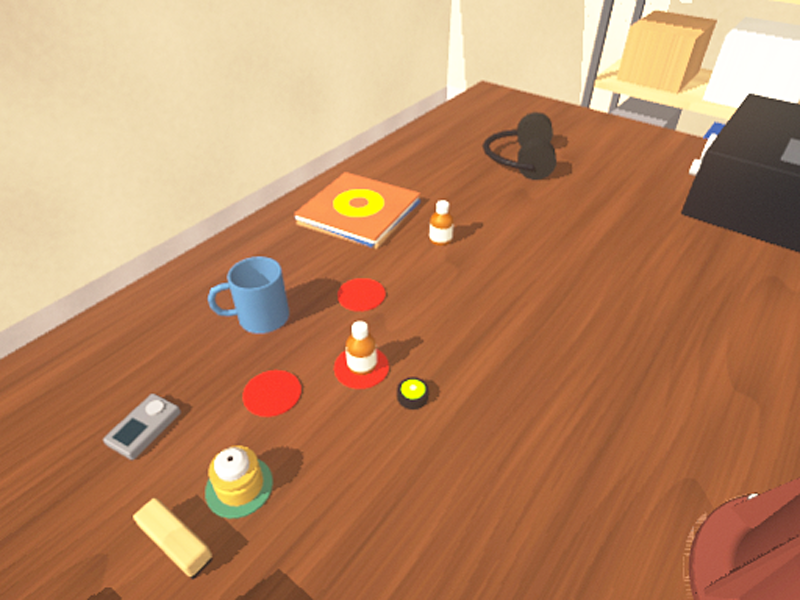

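Both final views show everything upright and in place: level (346,359), bottle (345,303), weight with adapter (209,302), brush (159,304). The mug and gauge have not moved, so I'm handing in.

```bash
python3 -c "
from rig import bot
bot.close_job()"
```

```text
the job is handed in; nothing more can be done
```

The job is handed in at about 55 s of the 131 s allowed, done in the order asked. I set the weight on the green pad, the adapter on top of it, and the near bottle on the nearest red pad. The brush went to the left of the green pad and the level in front of the red pad.

**Final check:** both cameras show everything upright, released and within about 2 mm of its target. That margin is also the limit of the calibration. The brush lies along x to within about 1°. Mug and gauge positions match the first measurement within noise, and the arm is back at its start pose touching nothing.

**What went wrong or disagreed:**
- **First adapter grasp missed.** Camera depth showed the real fingertips about 25 mm behind the stated TCP. I lowered the later grasps to suit, and they all held. The weight had already been placed with the higher grip, without trouble.
- **Grip width read low.** The finger opening read 1 to 4 mm under the true object widths.
- **Cameras differ slightly.** They disagree by up to about 3 mm. On how far off-centre the adapter sits, the top view says up to 2 mm and the side view about 0.5 mm.

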